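# Try, free and hold open a caught case lid

## Task

Take the folded metal channel off the lid of the grey case and stand it on the table beside the case, the same way up. Then, before you touch the slide catch, tug the lid up by its bar handle to learn whether it is caught; if it is, slide the catch on the front of the case all the way to its other end and lift again. Finish holding the lid by its handle about half open (near 45 degrees), not letting go, and leave the file, the screwdriver and the bent offcut alone.

Things in the scene. Friction and masses are not known exactly. Their poses are not given: they have to be found in the camera images.
- case: Grey sheet-steel case fixed to the table, 200 (x) x 240 (y) x 80 mm high, origin at the centre of its underside; level, turned up to 0.3 rad either way. Its x points from its front (robot side) to its hinge side, y left, z up. A dark catch housing 60 (x) x 120 (y) x 45 mm high stands against the front wall, centred at x = -130 mm, with a slot along y in its top.
- lid (a joint): Lid angle in rad, 0 shut, growing as the front edge swings up; stop at 1.35. A 6 mm plate of 0.35 to 0.65 kg, top 86.5 mm above the table when shut; it falls shut if let go. When caught it rises only by its play, about 0.05 rad (8 mm at the handle), then stops hard: a 10 N pull at the handle is plenty to tell, as the free lid needs only 2 to 4 N.
- lid_handle (a point): Middle of the lid's bar handle: a round bar 10 mm thick and 100 mm long along the case's y, its centre line 42 mm above the lid's top (128.5 mm above the table when shut) and 170 mm in front of the hinge line; clear space under it between two 10 mm legs at its ends. Moves with the lid; axes as the case when shut.
- lid_hinge (a point): Middle of the lid's hinge line, on the rear top edge of the case, 80.5 mm above the table and 100 mm behind the case's origin; the line runs along the case's y. Lid and handle turn about it.
- catch (a joint): Slide catch travel in m: 0 at its right end (case -y), 0.024 at its left end. Starts near 0, stays where left, takes about 4 N. Unmarked; its hidden hook sits differently on each case, so at 0 the lid may be caught or free. If caught at the start, it is free with the catch at 0.024; if free at the start, sliding the catch over may catch it, so leave it.
- catch_top (a point): Centre of the top of the slide catch's post: an upright round black post 16 mm thick and 36 mm tall above the housing's top, this point 82.5 mm above the table, 30 mm in front of the case's front wall; slides along the case's y.
- channel: Folded bare-metal U channel, open side up, 42 (x) x 120 (y) x 30 mm high, sheet 3 mm, 0.17 to 0.35 kg; origin at the centre of its underside, z up. It starts lying on the lid behind the handle, its length roughly along the handle.
- file: Bystander: flat file, 260 mm long along its x, round wooden handle 26 mm thick towards -x; on the table to the left. Leave alone.
- screwdriver: Bystander: screwdriver with a yellow handle lying along its x on the table to the left. Leave alone.
- offcut: Bystander: bent sheet offcut, 90 x 110 mm with one edge turned up 35 mm, on the table at the far right. Leave alone.
There are look-alikes about, which are no part of the job. Leave any red or yellow look-alike of the channel alone.

How it is judged:
By the outcome, as a careful person would: the job done as asked, in the order asked, and still so for the second after the job is handed in, while the arm keeps its last pose, push and grip.
It also fails if it takes over 72 s, if anything falls off the work surface, if the arm or the gripper's body presses on something with over 40 N, if the wrist force passes 120 N, or if a joint passes its speed limit or range.

## Robot

A 6-joint arm with a two-finger parallel gripper is mounted at the origin on the work surface. World frame = base frame: x ahead of the robot, y to its left, z up, the work surface at z = 0. Lengths are in m, angles in degrees, forces in N, time in s.
With the tool pointing down it reaches from about 0.25 to 0.725 m from the base axis. Payload 9.7 kg.
Tool frame: the origin (TCP) lies between the finger pads; the fingertips stand 11 mm ahead of it and the grasp point (between the pads) lies 8 mm behind it; z points along the fingers, y is the line along which they close (so a half turn about z gives the same grasp; the last joint's range is limited). The gripper opens to 85 mm and grips with 20 to 120 N. Pads are 22 mm wide; open, the fingers measure 114 mm over their backs; the gripper's body (76 mm by 85 mm) begins 54 mm behind the grasp point. The pads swing forward as they close: fully open they stand 13 mm farther back than shut.
Start: joints at [-63.541, 4.979, 10.078, 95.1, 0, 90], TCP at [0.245, -0.492, 0.242] pointing down, gripper open.
Joint ranges: [-179.16, 179.16], [-48.56, 103.87], [-65.8, 70.77], [-126.05, 130.52], [-82.76, 87.17], [-180, 180]. Speed limits (degrees/s): [127.2, 127.2, 147.25, 180, 180, 180].

## Interface

Orientations are given as [roll, pitch, yaw] about the fixed x, y, z axes, in that order (R = Rz(yaw) Ry(pitch) Rx(roll)).
In Python, from workcell import monitor, cams, ticket gives the robot as it stands.
- The arm moves only by the tool carry_out, never from a script. Its argument "plan" is a list of rows, each an object with "travel": the shift along the world's x, y, z as a fraction of full scale, a list of three; "angular": the turn, a rotation vector about the world's x, y, z as a fraction of full scale, a list of three; "grip": the gripper's target within -1 to 1 (fully open at 1, half-way at 0, shut at -1). In form: [{"travel": [x, y, z], "angular": [ax, ay, az], "grip": grip}, ...]. A call has 1 to 8 rows; each row is the pose to reach, as a shift and turn from the pose commanded when the call began; what a row does not reach only later rows make up. Full scale, the value 1, is 300 mm for a shift and 0.5 rad for a turn. A row lasts 1/12 s, in which the tool goes at most 41.7 mm and 7.16 degrees, less where a joint would pass 70% of its speed; a pose out of reach is approached as far as the arm can. A call with a number of a shift or a turn outside -1 to 1 is refused whole. A call with a gripper value outside its range is refused whole. The fingers move at their own pace and stop on an object; "grip_force" is the grip in N (left out, the last holds). Time passes only in rows, so rows that repeat a pose let the fingers close. It gives the time, the measured TCP pose, the force, the opening and the grip force at its end, in the units of the state.
- monitor.get_obs(): the state, without advancing time (a new reading comes with each control period).
- cams.camera(name): name is "scene" or "side" or "wrist"; returns a dict with "frame" (400x640x3 uint8, red, green, blue), "mtx" (3x3 intrinsics, pixels), "view" (4x4, takes a point from world to camera coordinates); the wrist camera has in their place "T_tool_cam" (4x4, takes a point from camera to tool coordinates, whose origin is the TCP and whose axes are the flange's). Camera axes: x right, y up, looking along -z (the intrinsics and any distortion apply to the point x, -y, -z); pixel columns grow to the right and rows downward; lengths in m; the calibration is good to about 2 mm. A picture is of the moment at which its call begins: read the wrist's pose just before it. There is no depth.
- ticket.job_done(): hands the job in; it is judged then, once.
The state is a dict: "time": time; "q": joint angles; "qd": joint speeds; "joint_efforts": joint torques, N m; "ee_pos": TCP position; "tcp_rot": TCP orientation; "wrist_force": force on the tool from outside, world axes, zero at the start; "torque": the same for the moment, N m; "opening": finger opening in m; "grasp_force": force on a finger pad.
Only numpy, scipy, OpenCV 4.12 (cv2) and the standard library are available. Lean on these libraries where they do the work, as an engineer would, in place of code of your own. Each camera call takes 0.05 s, during which the arm holds its last target. There are 200 camera calls.

## Working session

There is one attempt and no reset: what is moved stays moved. The work goes in short steps, Python scripts to look and compute and a tool call to move; the robot and the scene stay as the last step left them, time stands still between calls to the robot, and variables do not carry over. Pictures are saved under pics/ and viewed, at most 10 in all, crops included, and the job is handed in when it is done.

Besides the shell and the picture viewer there is one more tool, called after "Emit:" by a JSON object that holds its "api" and its "payload", one argument or row to a line. carry_out: Moves the arm, as the interface text tells. Its arguments: {"type":"object","properties":{"plan":{"type":"array","items":{"type":"object","properties":{"travel":{"type":"array","items":{"type":"number"}},"angular":{"type":"array","items":{"type":"number"}},"grip":{"type":"number"}}}},"grip_force":{"type":"number"}},"required":["plan"]}

```bash
ls; mkdir -p pics; python3 - <<'E'
from workcell import monitor,cams
import cv2,numpy as np
np.set_printoptions(precision=4,suppress=True)
print(monitor.get_obs())
for n in ("scene","side"):
    c=cams.camera(n); cv2.imwrite(f"pics/{n}0.png",c["frame"][:,:,::-1]); print(n,c["mtx"],c["view"],c.keys())
c=cams.camera("wrist");print(c["mtx"],c["T_tool_cam"]);cv2.imwrite("pics/wrist0.png",c["frame"][:,:,::-1])
E
```

```text
pics
{'time': 0.0, 'q': array([-63.5438,   5.0111,  10.0342,  95.0994,   0.0008,  89.9993]), 'qd': array([-0.058 ,  0.0121, -0.0103,  0.0236, -0.0945,  0.0521]), 'joint_efforts': array([ -0.    , -52.0385,  46.4804,   0.0164,  -0.0001,  -0.    ]), 'ee_pos': array([ 0.2449, -0.4922,  0.2416]), 'tcp_rot': array([-179.9237,   -0.0008,   26.457 ]), 'wrist_force': array([ 0.1203,  0.118 , -0.94  ]), 'torque': array([-0.0111, -0.0157,  0.0255]), 'grasp_force': 0.0, 'opening': 0.0854738146810856}
scene [[502.8499   0.     322.5705]
 [  0.     502.8499 210.4401]
 [  0.       0.       1.    ]] [[ 0.1867  0.9822 -0.0179 -0.1149]
 [-0.5718  0.1235  0.8111  0.2486]
 [ 0.7989 -0.1412  0.5847 -2.1938]
 [ 0.      0.      0.      1.    ]] dict_keys(['frame', 'mtx', 'view'])
side [[407.6636   0.     322.5224]
 [  0.     407.6636 192.5679]
 [  0.       0.       1.    ]] [[-0.9621 -0.2727  0.0086  0.5937]
 [ 0.2025 -0.6926  0.6923 -0.1721]
 [-0.1829  0.6678  0.7215 -1.1768]
 [ 0.      0.      0.      1.    ]] dict_keys(['frame', 'mtx', 'view'])
[[295.3461   0.     318.369 ]
 [  0.     295.3461 201.9863]
 [  0.       0.       1.    ]] [[ 0.0006  0.9469  0.3215  0.083 ]
 [ 1.     -0.0006  0.      0.0006]
 [ 0.0002  0.3215 -0.9469 -0.1308]
 [ 0.      0.      0.      1.    ]]
```

View pics/scene0.png

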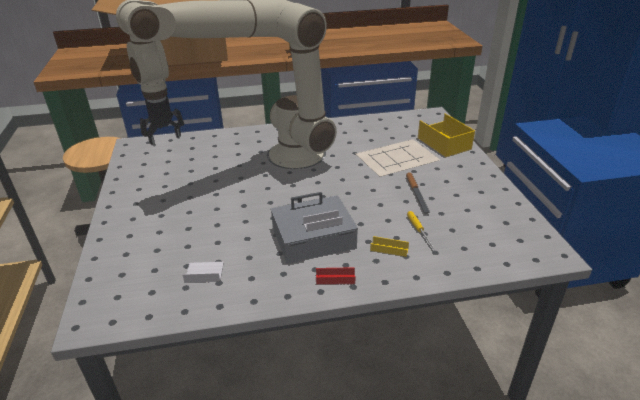

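View pics/side0.png

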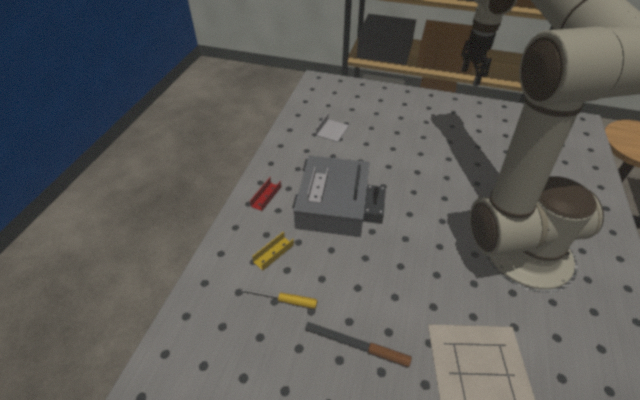

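The scene picture shows, as things that could be taken for the channel: the bare-metal one on the lid, scene (322,220) / side (318,187); the red look-alike (335,276) / (265,194); the yellow one (390,246) / (272,251); and the offcut (204,271) / (332,129). By the description, I choose the bare-metal one on the lid. I'll check it in a close crop.

```bash
cat >h.py <<'E'
import numpy as np,cv2
from scipy.spatial.transform import Rotation as R
from workcell import monitor,cams
np.set_printoptions(precision=4,suppress=True)
def toolT():
    o=monitor.get_obs(); T=np.eye(4); T[:3,:3]=R.from_euler('xyz',o['tcp_rot'],degrees=True).as_matrix(); T[:3,3]=o['ee_pos']; return T
def grab(n):
    T=toolT(); c=cams.camera(n)
    V=c['view'] if n!='wrist' else np.linalg.inv(T@c['T_tool_cam'])
    return c['frame'][:,:,::-1].copy(),c['mtx'],V
def ray(uv,K,V,z):
    "pixels -> points on plane z"
    uv=np.atleast_2d(uv).astype(float); d=np.c_[(uv[:,0]-K[0,2])/K[0,0],-(uv[:,1]-K[1,2])/K[1,1],-np.ones(len(uv))]
    W=np.linalg.inv(V); d=d@W[:3,:3].T; o=W[:3,3]; return o+d*((z-o[2])/d[:,2])[:,None]
def proj(P,K,V):
    p=np.atleast_2d(P)@V[:3,:3].T+V[:3,3]; return np.c_[K[0,0]*p[:,0]/-p[:,2]+K[0,2],K[1,1]*p[:,1]/p[:,2]+K[1,2]]
E
python3 - <<'E'
from h import *
s,K,V=grab('scene'); s2,K2,V2=grab('side')
for n,p,z in (('ch',(322,220),.1),('red',(335,276),.02),('yel',(390,246),.02),('off',(204,271),.02),('sd',(415,222),.01),('file',(412,182),.01),('sdtip',(431,247),.0)): print(n,ray(p,K,V,z))
for n,p,z in (('ch',(318,187),.1),('handle',(359,181),.128),('yel',(272,251),.02),('off',(332,129),0.0),('catch',(377,195),.08)): print('side',n,ray(p,K2,V2,z))
a=cv2.resize(s[180:290,250:370],None,fx=3.3,fy=4.5,interpolation=3)
b=cv2.resize(s2[145:245,285:395],None,fx=3.6,fy=4.95,interpolation=3)
cv2.imwrite('pics/crop1.png',np.hstack([a,b]));print(a.shape,b.shape)
E
```

```text
ch [[ 0.6302 -0.0029  0.1   ]]
red [[0.8129 0.0013 0.02  ]]
yel [[0.711  0.2065 0.02  ]]
off [[ 0.7074 -0.3921  0.02  ]]
sd [[0.592  0.3343 0.01  ]]
file [[0.3422 0.4092 0.01  ]]
sdtip [[0.7213 0.3456 0.    ]]
side ch [[0.6288 0.0114 0.1   ]]
side handle [[ 0.513  -0.0194  0.128 ]]
side yel [[0.7042 0.2149 0.02  ]]
side off [[ 0.6925 -0.3996  0.    ]]
side catch [[ 0.4556 -0.0248  0.08  ]]
(495, 396, 3) (495, 396, 3)
```

View pics/crop1.png

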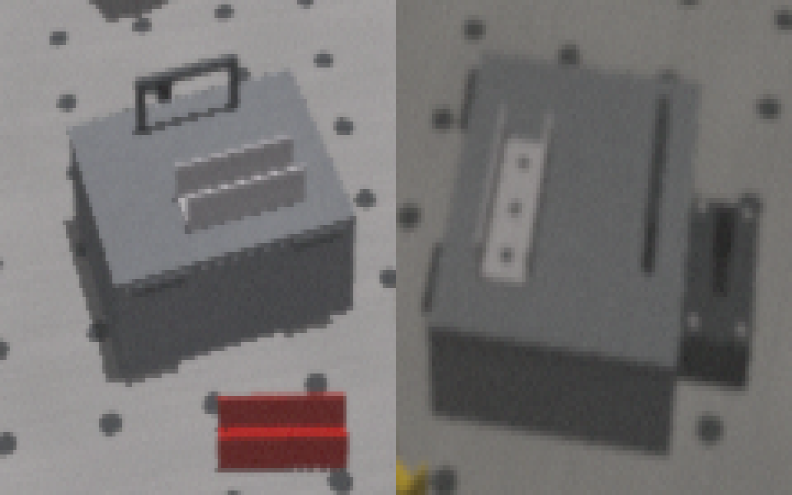

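The close crop confirms the bare-metal open-top channel on the lid behind the handle. The red one, at crop (283,430), stands clear of the case. I'm moving above it for a close look.

Emit:
{"api": "carry_out", "payload": {
  "plan": [
    {"travel": [0.6,0.95,0.3],"angular": [0,0,1],"grip": 1},
    {"travel": [0.6,0.95,0.3],"angular": [0,0,1],"grip": 1},
    {"travel": [0.6,0.95,0.3],"angular": [0,0,1],"grip": 1},
    {"travel": [0.6,0.95,0.3],"angular": [0,0,1],"grip": 1},
    {"travel": [0.6,0.95,0.3],"angular": [0,0,1],"grip": 1},
    {"travel": [0.6,0.95,0.3],"angular": [0,0,1],"grip": 1},
    {"travel": [0.6,0.95,0.3],"angular": [0,0,1],"grip": 1},
    {"travel": [0.6,0.95,0.3],"angular": [0,0,1],"grip": 1}
  ]
}}

```text
time: 0.92
ee_pos: [0.4175, -0.2182, 0.329]
tcp_rot: [180.0, -0.0, 55.1]
wrist_force: [1.5, -0.4, -0.0]
opening: 0.0854
grasp_force: 0.0
```

Emit:
{"api": "carry_out", "payload": {
  "plan": [
    {"travel": [0.48,0.79,0.0],"angular": [0,0,1],"grip": 1},
    {"travel": [0.48,0.79,0.0],"angular": [0,0,1],"grip": 1},
    {"travel": [0.48,0.79,0.0],"angular": [0,0,1],"grip": 1},
    {"travel": [0.48,0.79,0.0],"angular": [0,0,1],"grip": 1},
    {"travel": [0.48,0.79,0.0],"angular": [0,0,1],"grip": 1},
    {"travel": [0.48,0.79,0.0],"angular": [0,0,1],"grip": 1},
    {"travel": [0.48,0.79,0.0],"angular": [0,0,1],"grip": 1},
    {"travel": [0.48,0.79,0.0],"angular": [0,0,1],"grip": 1}
  ]
}}

```text
time: 1.58
ee_pos: [0.5629, 0.0211, 0.3265]
tcp_rot: [-179.9, -0.0, 84.0]
wrist_force: [-0.1, -0.1, 0.5]
opening: 0.0854
grasp_force: 0.0
```

Emit:
{"api": "carry_out", "payload": {
  "plan": [
    {"travel": [0,0,0],"angular": [0,0,0.21],"grip": 1},
    {"travel": [0,0,0],"angular": [0,0,0.21],"grip": 1},
    {"travel": [0,0,0],"angular": [0,0,0.21],"grip": 1},
    {"travel": [0,0,0],"angular": [0,0,0.21],"grip": 1}
  ]
}}

```text
time: 1.92
ee_pos: [0.5608, 0.0164, 0.3284]
tcp_rot: [180.0, 0.0, 89.6]
wrist_force: [-0.1, -0.4, 1.6]
opening: 0.0856
grasp_force: 0.0
```

```bash
python3 - <<'E'
from h import *
f,K,V=grab('wrist'); cv2.imwrite('pics/w1.png',f)
o=monitor.get_obs();print(o['time'],o['ee_pos'],o['tcp_rot'],o['q']); np.savez('w1.npz',f=f,K=K,V=V)
E
```

```text
1.9667 [0.5608 0.0164 0.3285] [179.9814  -0.0015  89.5892] [  1.6697   9.6439  25.0506 105.3881   0.0008  92.0805]
```

View pics/w1.png

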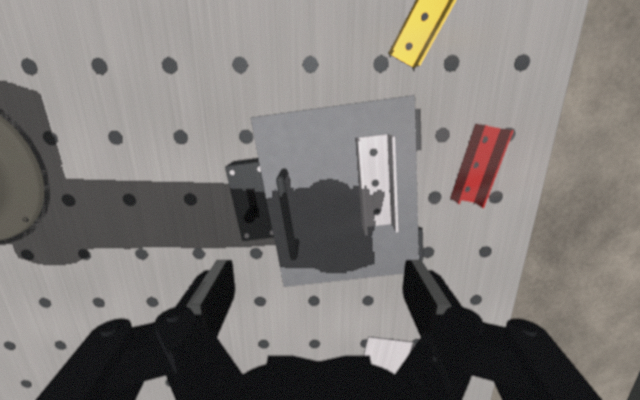

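The wrist picture shows the lid with corners near (251,117), (415,95) and (285,286). The bar handle runs (281,170)–(294,258), the channel covers (358,137)–(398,230), and the catch housing is at (250,200). The red and yellow look-alikes are at (482,165) and (424,30).

```bash
python3 - <<'E'
from h import *
d=np.load('w1.npz');f,K,V=d['f'],d['K'],d['V']
L=ray([(251,117),(415,95),(285,286)],K,V,.0865);print('lid',L)
e=L[0]-L[2];print('yaw front edge',np.degrees(np.arctan2(-e[0],e[1])),np.linalg.norm(e)); e=L[1]-L[0];print('yaw side',np.degrees(np.arctan2(e[1],e[0])),np.linalg.norm(e))
print('handle',ray([(282,170),(294,258)],K,V,.1335))
print('chan',ray([(358,137),(371,228)],K,V,.1165),ray([(392,135),(398,231)],K,V,.1165), ray([(358,137),(392,135),(371,228),(398,231)],K,V,.0865))
c=f[85:300,220:440]; cv2.imwrite('pics/c2.png',cv2.convertScaleAbs(cv2.resize(c,None,fx=2.7,fy=2.7,interpolation=3),alpha=1.7))
E
```

```text
lid [[ 0.48    0.0819  0.0865]
 [ 0.6766  0.1056  0.0865]
 [ 0.5109 -0.1582  0.0865]]
yaw front edge 7.34461936017281 0.24201663407401158
yaw side 6.891514563151733 0.19809479642380476
handle [[ 0.5206  0.0265  0.1335]
 [ 0.5303 -0.0852  0.1335]]
chan [[ 0.6068  0.0604  0.1165]
 [ 0.6274 -0.0526  0.1165]] [[ 0.6454  0.0624  0.1165]
 [ 0.6618 -0.057   0.1165]] [[ 0.6108  0.0571  0.0865]
 [ 0.6528  0.0592  0.0865]
 [ 0.6331 -0.0659  0.0865]
 [ 0.6705 -0.0706  0.0865]]
```

View pics/c2.png

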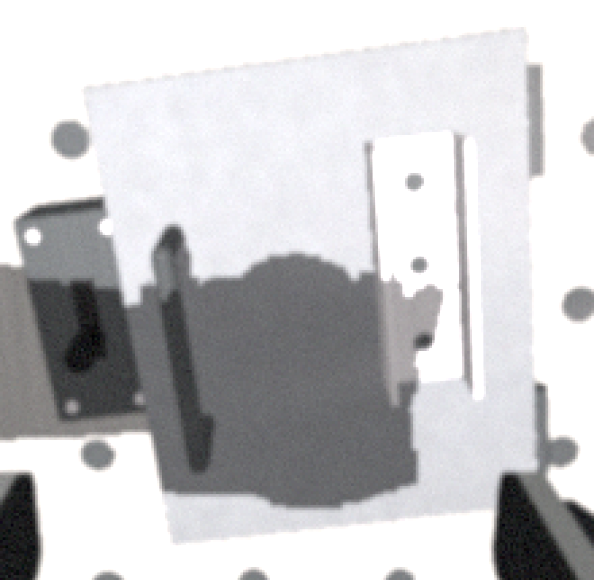

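Emit:
{"api": "carry_out", "payload": {
  "plan": [
    {"travel": [0.253,-0.05,-0.2],"angular": [0,0,0.26],"grip": 1},
    {"travel": [0.253,-0.05,-0.4],"angular": [0,0,0.26],"grip": 1},
    {"travel": [0.253,-0.05,-0.56],"angular": [0,0,0.26],"grip": 1},
    {"travel": [0.253,-0.05,-0.56],"angular": [0,0,0.26],"grip": 1},
    {"travel": [0.253,-0.05,-0.56],"angular": [0,0,0.26],"grip": 1},
    {"travel": [0.253,-0.05,-0.56],"angular": [0,0,0.26],"grip": 1},
    {"travel": [0.253,-0.05,-0.56],"angular": [0,0,0.26],"grip": 1}
  ]
}}

```text
time: 2.55
ee_pos: [0.6361, 0.0014, 0.1597]
tcp_rot: [-179.9, -0.0, 97.1]
wrist_force: [-0.3, 0.3, 0.6]
opening: 0.0855
grasp_force: 0.0
```

```bash
python3 - <<'E'
from h import *
f,K,V=grab('wrist'); o=monitor.get_obs();print(o['time'],o['ee_pos'],o['tcp_rot'])
T=toolT(); print('tool axis at chan top',proj([[T[0,3],T[1,3],.1165]],K,V))
cv2.imwrite('pics/w2.png',cv2.convertScaleAbs(f,alpha=1.4)); np.savez('w2.npz',f=f,K=K,V=V)
E
```

```text
2.6 [0.6369 0.0016 0.162 ] [179.9422   0.0055  97.1408]
tool axis at chan top [[318.9623 235.9029]]
```

View pics/w2.png

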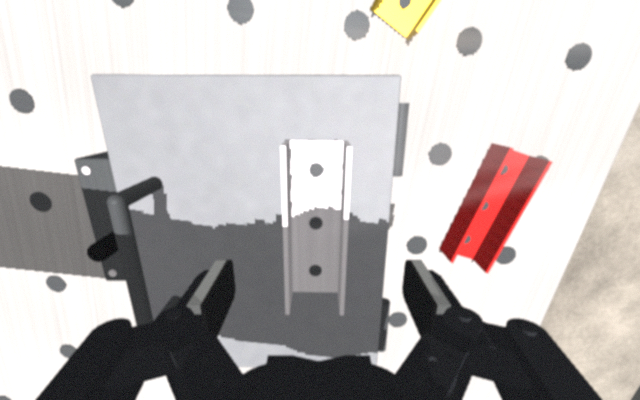

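The channel lies centred and parallel between the fingers, with its top corners near (281,147), (352,147), (286,314) and (345,314). I'm descending and gripping.

Emit:
{"api": "carry_out", "payload": {
  "plan": [
    {"travel": [0,0,-0.08],"angular": [0,0,0],"grip": 1},
    {"travel": [0,0,-0.15],"angular": [0,0,0],"grip": 1},
    {"travel": [0,0,-0.193],"angular": [0,0,0],"grip": 1},
    {"travel": [0,0,-0.193],"angular": [0,0,0],"grip": 0.5},
    {"travel": [0,0,-0.193],"angular": [0,0,0],"grip": -0.3},
    {"travel": [0,0,-0.193],"angular": [0,0,0],"grip": -0.3},
    {"travel": [0,0,-0.193],"angular": [0,0,0],"grip": -0.3},
    {"travel": [0,0,-0.193],"angular": [0,0,0],"grip": -0.3}
  ],
  "grip_force": 35
}}

```text
time: 3.27
ee_pos: [0.6377, 0.0019, 0.1048]
tcp_rot: [179.8, 0.0, 97.2]
wrist_force: [-2.2, -0.9, 6.4]
opening: 0.041
grasp_force: 36.6
```

Emit:
{"api": "carry_out", "payload": {
  "plan": [
    {"travel": [0,0,0],"angular": [0,0,0],"grip": -0.3},
    {"travel": [0,0,0],"angular": [0,0,0],"grip": -0.3},
    {"travel": [0,0,0],"angular": [0,0,0],"grip": -0.3},
    {"travel": [0,0,0],"angular": [0,0,0],"grip": -0.3}
  ]
}}

```text
time: 3.6
ee_pos: [0.6376, 0.0019, 0.1048]
tcp_rot: [179.8, 0.0, 97.2]
wrist_force: [-1.7, 0.6, 6.6]
opening: 0.0417
grasp_force: 36.6
```

Emit:
{"api": "carry_out", "payload": {
  "plan": [
    {"travel": [0,0,0.03],"angular": [0,0,0],"grip": -0.3},
    {"travel": [0,0,0.1],"angular": [0,0,0],"grip": -0.3},
    {"travel": [0,0,0.2],"angular": [0,0,0],"grip": -0.3},
    {"travel": [0,0,0.23],"angular": [0,0,0],"grip": -0.3},
    {"travel": [0,0,0.23],"angular": [0,0,0],"grip": -0.3}
  ]
}}

```text
time: 4.02
ee_pos: [0.6384, 0.0019, 0.1751]
tcp_rot: [179.7, 0.0, 97.2]
wrist_force: [0.3, -0.3, -2.4]
opening: 0.0414
grasp_force: 36.3
```

Emit:
{"api": "carry_out", "payload": {
  "plan": [
    {"travel": [-0.03,-0.1,0],"angular": [0,0,0],"grip": -0.3},
    {"travel": [-0.06,-0.21,0],"angular": [0,0,0],"grip": -0.3},
    {"travel": [-0.1,-0.33,0],"angular": [0,0,0],"grip": -0.3},
    {"travel": [-0.14,-0.45,0],"angular": [0,0,0],"grip": -0.3},
    {"travel": [-0.18,-0.57,0],"angular": [0,0,0],"grip": -0.3},
    {"travel": [-0.22,-0.69,0],"angular": [0,0,0],"grip": -0.3},
    {"travel": [-0.26,-0.81,0],"angular": [0,0,0],"grip": -0.3},
    {"travel": [-0.28,-0.857,0],"angular": [0,0,0],"grip": -0.3}
  ]
}}

```text
time: 4.68
ee_pos: [0.551, -0.259, 0.1696]
tcp_rot: [-179.9, 0.0, 97.1]
wrist_force: [0.0, 1.2, -2.5]
opening: 0.0411
grasp_force: 36.3
```

Emit:
{"api": "carry_out", "payload": {
  "plan": [
    {"travel": [0,0,-0.1],"angular": [0,0,0],"grip": -0.3},
    {"travel": [0,0,-0.2],"angular": [0,0,0],"grip": -0.3},
    {"travel": [0,0,-0.3],"angular": [0,0,0],"grip": -0.3},
    {"travel": [0,0,-0.4],"angular": [0,0,0],"grip": -0.3},
    {"travel": [0,0,-0.46],"angular": [0,0,0],"grip": -0.3},
    {"travel": [0,0,-0.46],"angular": [0,0,0],"grip": -0.3},
    {"travel": [0,0,-0.46],"angular": [0,0,0],"grip": -0.3}
  ]
}}

```text
time: 5.27
ee_pos: [0.5518, -0.2547, 0.0317]
tcp_rot: [-179.8, -0.1, 97.2]
wrist_force: [0.8, -0.2, -1.6]
opening: 0.0413
grasp_force: 36.3
```

```bash
python3 - <<'E'
from h import *
s,K,V=grab('side'); s1,K1,V1=grab('scene');o=monitor.get_obs();print(o['time'],o['ee_pos'],o['tcp_rot'],o['wrist_force'],o['opening'])
a=cv2.resize(s[90:250,270:430],None,fx=2.5,fy=2.5,interpolation=3);b=cv2.resize(s1[140:300,170:330],None,fx=2.5,fy=2.5,interpolation=3)
cv2.imwrite('pics/s3.png',np.hstack([a,b]))
E
```

```text
5.3667 [ 0.5535 -0.2554  0.0346] [179.923    0.0467  97.2214] [-0.2761  0.286  -1.3539] 0.04091746063984002
```

View pics/s3.png

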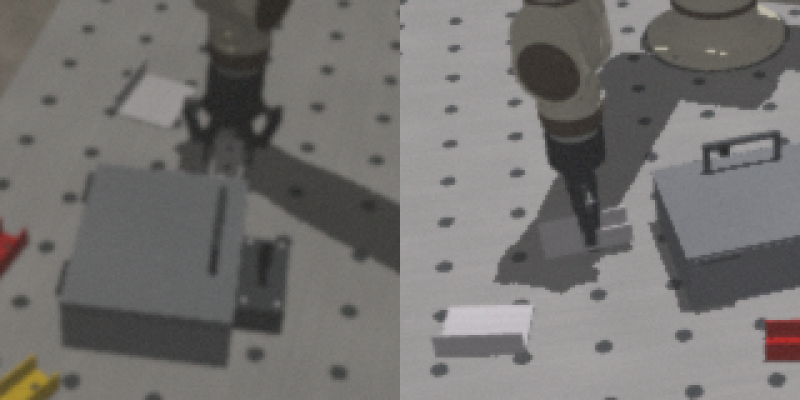

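The channel is held upright just above the table, clear of the case at crop (228,150) / (590,235) and of the offcut (155,95). I'm lowering it the last 16 mm.

Emit:
{"api": "carry_out", "payload": {
  "plan": [
    {"travel": [0,0,-0.02],"angular": [0,0,0],"grip": -0.3},
    {"travel": [0,0,-0.04],"angular": [0,0,0],"grip": -0.3},
    {"travel": [0,0,-0.052],"angular": [0,0,0],"grip": -0.3},
    {"travel": [0,0,-0.052],"angular": [0,0,0],"grip": -0.3},
    {"travel": [0,0,-0.052],"angular": [0,0,0],"grip": -0.3}
  ]
}}

```text
time: 5.78
ee_pos: [0.5532, -0.2553, 0.0182]
tcp_rot: [180.0, 0.0, 97.2]
wrist_force: [-1.2, 0.6, 1.8]
opening: 0.0413
grasp_force: 36.9
```

Emit:
{"api": "carry_out", "payload": {
  "plan": [
    {"travel": [0,0,0],"angular": [0,0,0],"grip": 0.1},
    {"travel": [0,0,0],"angular": [0,0,0],"grip": 0.4},
    {"travel": [0,0,0],"angular": [0,0,0],"grip": 0.6},
    {"travel": [0,0,0],"angular": [0,0,0],"grip": 0.6},
    {"travel": [0,0,0.05],"angular": [0,0,0],"grip": 0.6},
    {"travel": [0,0,0.15],"angular": [0,0,0],"grip": 0.6},
    {"travel": [0,0,0.28],"angular": [0,0,0],"grip": 0.6},
    {"travel": [0,0,0.41],"angular": [0,0,0],"grip": 0.6}
  ]
}}

```text
time: 6.45
ee_pos: [0.5522, -0.2549, 0.1414]
tcp_rot: [-179.9, -0.1, 97.2]
wrist_force: [1.4, -0.9, 0.6]
opening: 0.0683
grasp_force: 0.0
```

Emit:
{"api": "carry_out", "payload": {
  "plan": [
    {"travel": [0,0.0,0.2],"angular": [0,0,0],"grip": 0.6},
    {"travel": [-0.03,0.13,0.23],"angular": [0,0,0],"grip": 0.6},
    {"travel": [-0.05,0.27,0.23],"angular": [0,0,0],"grip": 0.6},
    {"travel": [-0.07,0.4,0.23],"angular": [0,0,0],"grip": 0.6},
    {"travel": [-0.09,0.53,0.23],"angular": [0,0,0],"grip": 0.6},
    {"travel": [-0.1,0.65,0.23],"angular": [0,0,0],"grip": 0.6},
    {"travel": [-0.1,0.74,0.23],"angular": [0,0,0],"grip": 0.6},
    {"travel": [-0.1,0.74,0.23],"angular": [0,0,0],"grip": 0.6}
  ]
}}

```text
time: 7.12
ee_pos: [0.5226, -0.0291, 0.2102]
tcp_rot: [179.9, -0.1, 97.4]
wrist_force: [-0.2, -0.7, 0.1]
opening: 0.0683
grasp_force: 0.0
```

```bash
python3 - <<'E'
from h import *
f,K,V=grab('wrist'); o=monitor.get_obs();print(o['time'],o['ee_pos'],o['tcp_rot'],o['opening'])
T=toolT(); print('tool axis at .1335',proj([[T[0,3],T[1,3],.1335]],K,V))
print('expected handle ends',proj([[0.5243-.05*.1236*k*-1,-0.035-.0496*k,.1335] for k in (-1,1)],K,V))
s,_,_=grab('scene')
cv2.imwrite('pics/w4.png',np.vstack([cv2.convertScaleAbs(f,alpha=1.6),cv2.resize(s[180:280,150:390],(480,200))]) if 0 else np.hstack([cv2.resize(cv2.convertScaleAbs(f,alpha=1.6),(480,300)),cv2.resize(s[180:280,170:270],(300,300))])); np.savez('w4.npz',f=f,K=K,V=V)
E
```

```text
7.1667 [ 0.5228 -0.031   0.2101] [179.9579  -0.0024  97.43  ] 0.06859367752286383
tool axis at .1335 [[317.617  219.2751]]
expected handle ends [[319.3302 159.1663]
 [318.3952 280.9486]]
```

View pics/w4.png

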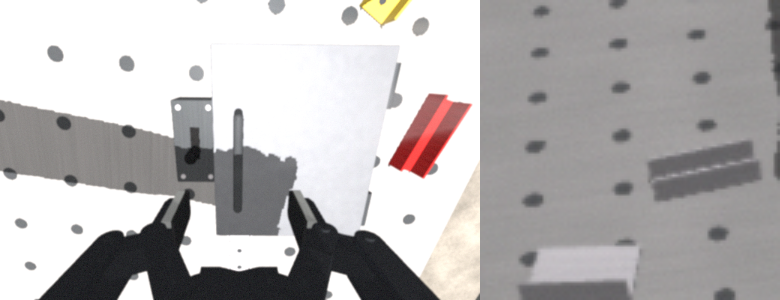

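The handle bar runs along the finger mid-line at picture (238,110)–(238,212), and the channel stands upright on the table at (705,170) in the right-hand part. I'm descending onto the bar and gripping it.

Emit:
{"api": "carry_out", "payload": {
  "plan": [
    {"travel": [0,0,-0.12],"angular": [0,0,0],"grip": 0.6},
    {"travel": [0,0,-0.22],"angular": [0,0,0],"grip": 0.6},
    {"travel": [0,0,-0.298],"angular": [0,0,0],"grip": 0.6},
    {"travel": [0,0,-0.298],"angular": [0,0,0],"grip": 0},
    {"travel": [0,0,-0.298],"angular": [0,0,0],"grip": -0.6},
    {"travel": [0,0,-0.298],"angular": [0,0,0],"grip": -1},
    {"travel": [0,0,-0.298],"angular": [0,0,0],"grip": -1},
    {"travel": [0,0,-0.298],"angular": [0,0,0],"grip": -1}
  ],
  "grip_force": 60
}}

```text
time: 7.88
ee_pos: [0.5221, -0.0338, 0.1221]
tcp_rot: [-179.9, 0.0, 97.2]
wrist_force: [-11.6, -3.3, 26.0]
opening: 0.0078
grasp_force: 56.1
```

Emit:
{"api": "carry_out", "payload": {
  "plan": [
    {"travel": [0,0,0],"angular": [0,0,0],"grip": -1},
    {"travel": [0,0,0],"angular": [0,0,0],"grip": -1},
    {"travel": [0,0,0],"angular": [0,0,0],"grip": -1},
    {"travel": [0,0,0],"angular": [0,0,0],"grip": -1},
    {"travel": [0,0,0],"angular": [0,0,0],"grip": -1}
  ]
}}

```text
time: 8.3
ee_pos: [0.5222, -0.0338, 0.1223]
tcp_rot: [-180.0, 0.1, 97.2]
wrist_force: [-9.6, -2.4, 9.6]
opening: 0.0078
grasp_force: 58.6
```

Emit:
{"api": "carry_out", "payload": {
  "plan": [
    {"travel": [-0.004,0,0.01],"angular": [0,0,0],"grip": -1},
    {"travel": [-0.004,0,0.01],"angular": [0,0,0],"grip": -1},
    {"travel": [-0.004,0,0.01],"angular": [0,0,0],"grip": -1}
  ]
}}

```text
time: 8.55
ee_pos: [0.5225, -0.0337, 0.1243]
tcp_rot: [179.9, 0.1, 97.2]
wrist_force: [3.5, -4.4, -3.9]
opening: 0.0079
grasp_force: 58.8
```

Emit:
{"api": "carry_out", "payload": {
  "plan": [
    {"travel": [0,0,0.01],"angular": [0,0,0],"grip": -1},
    {"travel": [0,0,0.01],"angular": [0,0,0],"grip": -1},
    {"travel": [0,0,0.01],"angular": [0,0,0],"grip": -1}
  ]
}}

```text
time: 8.8
ee_pos: [0.5233, -0.0336, 0.127]
tcp_rot: [179.8, 0.1, 97.2]
wrist_force: [9.2, -3.3, -5.3]
opening: 0.008
grasp_force: 58.8
```

Emit:
{"api": "carry_out", "payload": {
  "plan": [
    {"travel": [0,0,0.01],"angular": [0,0,0],"grip": -1},
    {"travel": [0,0,0.01],"angular": [0,0,0],"grip": -1},
    {"travel": [0,0,0.01],"angular": [0,0,0],"grip": -1}
  ]
}}

```text
time: 9.05
ee_pos: [0.5242, -0.0335, 0.13]
tcp_rot: [179.7, 0.1, 97.2]
wrist_force: [14.8, -3.9, -8.0]
opening: 0.0079
grasp_force: 58.7
```

Emit:
{"api": "carry_out", "payload": {
  "plan": [
    {"travel": [0.008,0.002,0.007],"angular": [0,0,0],"grip": -1},
    {"travel": [0.008,0.002,0.007],"angular": [0,0,0],"grip": -1},
    {"travel": [0.008,0.002,0.007],"angular": [0,0,0],"grip": -1}
  ]
}}

```text
time: 9.3
ee_pos: [0.5248, -0.0334, 0.1316]
tcp_rot: [180.0, 0.1, 97.2]
wrist_force: [4.1, -6.9, -4.7]
opening: 0.0078
grasp_force: 59.2
```

Emit:
{"api": "carry_out", "payload": {
  "plan": [
    {"travel": [0.003,0,0.007],"angular": [0,0,0],"grip": -1},
    {"travel": [0.003,0,0.007],"angular": [0,0,0],"grip": -1},
    {"travel": [0.003,0,0.007],"angular": [0,0,0],"grip": -1}
  ]
}}

```text
time: 9.55
ee_pos: [0.5255, -0.0333, 0.1336]
tcp_rot: [180.0, 0.1, 97.2]
wrist_force: [4.5, -6.5, -4.6]
opening: 0.0083
grasp_force: 59.2
```

Emit:
{"api": "carry_out", "payload": {
  "plan": [
    {"travel": [0.004,0,0.015],"angular": [0,0,0],"grip": -1},
    {"travel": [0.004,0,0.015],"angular": [0,0,0],"grip": -1},
    {"travel": [0.004,0,0.015],"angular": [0,0,0],"grip": -1}
  ]
}}

```text
time: 9.8
ee_pos: [0.5271, -0.0332, 0.1382]
tcp_rot: [179.9, 0.1, 97.2]
wrist_force: [6.5, -4.3, -7.3]
opening: 0.0079
grasp_force: 59.0
```

Emit:
{"api": "carry_out", "payload": {
  "plan": [
    {"travel": [0.005,0,0.015],"angular": [0,0,0],"grip": -1},
    {"travel": [0.005,0,0.015],"angular": [0,0,0],"grip": -1},
    {"travel": [0.005,0,0.015],"angular": [0,0,0],"grip": -1}
  ]
}}

```text
time: 10.05
ee_pos: [0.5289, -0.0329, 0.143]
tcp_rot: [179.9, 0.1, 97.2]
wrist_force: [5.8, -3.8, -5.1]
opening: 0.0078
grasp_force: 58.7
```

```bash
python3 - <<'E'
from h import *
s,_,_=grab('scene');s2,_,_=grab('side'); print(monitor.get_obs()['wrist_force'])
cv2.imwrite('pics/s5.png',np.hstack([cv2.resize(s[170:270,250:370],(480,400),interpolation=3),cv2.resize(s2[140:240,280:390],(320,400),interpolation=3)]))
E
```

```text
[ 6.0997 -3.3334 -5.0109]
```

View pics/s5.png

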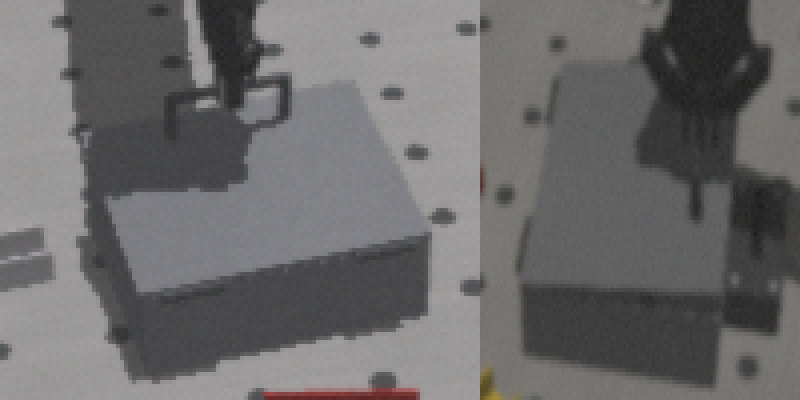

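The tug lifted the handle about 21 mm, well past the 8 mm of play, at a steady 5 N. The side view agrees: a wedge gap opens along the lid's edge from (525,290) to (722,300). The lid is free, so I leave the catch alone and swing the lid along its arc.

Emit:
{"api": "carry_out", "payload": {
  "plan": [
    {"travel": [0.012,0.0015,0.027],"angular": [0,0,0],"grip": -1},
    {"travel": [0.031,0.004,0.063],"angular": [0,0,0],"grip": -1},
    {"travel": [0.053,0.007,0.098],"angular": [0,0,0],"grip": -1},
    {"travel": [0.076,0.01,0.132],"angular": [0,0,0],"grip": -1},
    {"travel": [0.103,0.013,0.163],"angular": [0,0,0],"grip": -1},
    {"travel": [0.131,0.016,0.193],"angular": [0,0,0],"grip": -1},
    {"travel": [0.131,0.016,0.193],"angular": [0,0,0],"grip": -1},
    {"travel": [0.131,0.016,0.193],"angular": [0,0,0],"grip": -1}
  ]
}}

```text
time: 10.82
ee_pos: [0.5665, -0.0283, 0.2012]
tcp_rot: [-179.9, 0.1, 97.2]
wrist_force: [-5.4, -5.2, 2.5]
opening: 0.0074
grasp_force: 60.3
```

Emit:
{"api": "carry_out", "payload": {
  "plan": [
    {"travel": [0.03,0.004,0.028],"angular": [0,0,0],"grip": -1},
    {"travel": [0.062,0.008,0.053],"angular": [0,0,0],"grip": -1},
    {"travel": [0.096,0.012,0.076],"angular": [0,0,0],"grip": -1},
    {"travel": [0.122,0.015,0.092],"angular": [0,0,0],"grip": -1},
    {"travel": [0.122,0.015,0.092],"angular": [0,0,0],"grip": -1},
    {"travel": [0.122,0.015,0.092],"angular": [0,0,0],"grip": -1},
    {"travel": [0.122,0.015,0.092],"angular": [0,0,0],"grip": -1},
    {"travel": [0.122,0.015,0.092],"angular": [0,0,0],"grip": -1}
  ]
}}

```text
time: 11.48
ee_pos: [0.6032, -0.0238, 0.2298]
tcp_rot: [179.9, 0.1, 97.2]
wrist_force: [-5.7, -4.1, 7.8]
opening: 0.0078
grasp_force: 61.7
```

```bash
python3 - <<'E'
from h import *
s,_,_=grab('scene');s2,_,_=grab('side'); o=monitor.get_obs(); print(o['time'],o['ee_pos'],o['wrist_force'],o['grasp_force'])
cv2.imwrite('pics/s6.png',np.hstack([cv2.resize(s[150:290,170:370],(480,400),interpolation=3),cv2.resize(s2[100:240,270:390],(320,400),interpolation=3)]))
E
```

```text
11.5833 [ 0.6032 -0.0238  0.2298] [-5.2164 -3.839   8.5858] 61.676568388938904
```

View pics/s6.png

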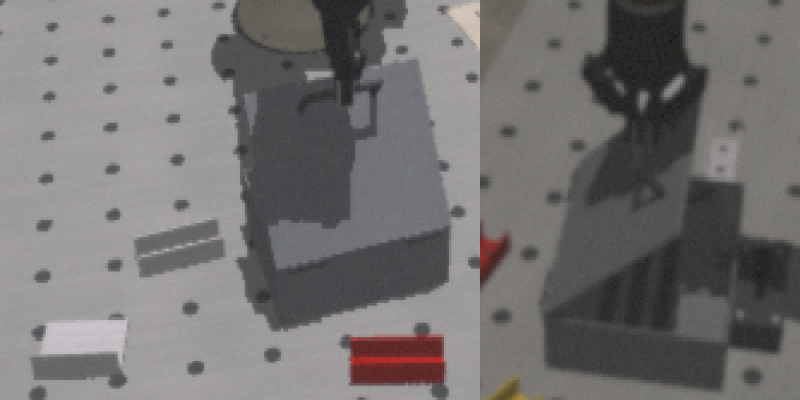

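The side view shows the lid open about 45° with the bar in the grip at (645,150), and the channel upright on the table at scene crop (180,245). From the tool pose, the lid angle works out at 45 to 46°. I'm handing in.

```bash
python3 -c "
from workcell import ticket
print(ticket.job_done())"
```

```text
the job is handed in; nothing more can be done
None
```

The job is handed in: the channel stands upright on the table to the right of the case, the tug showed the lid was not caught, so I left the catch alone, and the gripper is holding the lid by its handle at about 45°.

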